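Pack the photometer lens kit in layers

ROBOT

A 6-joint arm with a two-finger parallel gripper is mounted at the origin on a cart in front of the work surface, level with it; the furniture and walls round the work are solid. World frame = base frame: x ahead of the robot, y to its left, z up, the work surface at z = 0. Lengths are in m, angles in rad, forces in N, time in s.
With the tool pointing down it reaches from about 0.25 to 0.725 m from the base axis. Payload 4 kg.
Tool frame: the origin (TCP) lies midway between the tips of the shut fingers; the grasp point (between the pads) lies 19 mm behind it; y points along the fingers, x is the direction in which the jaws open and shut, and the axes are right-handed (so a half turn about y gives the same grasp; the last joint's range is limited). The gripper opens to 85 mm and grips with 20 to 120 N. Pads are 22 mm wide; open, the fingers measure 114 mm over their backs; the gripper's body (76 mm by 85 mm) begins 54 mm behind the grasp point. The pads swing forward as they close: fully open they stand 13 mm farther back than shut.
Start: joints at [-1.201, 0.241, 0.005, 1.335, 0, 1.571], TCP at [0.181, -0.466, 0.199] pointing down, gripper open.
Joint ranges: [-2.72, 2.72], [-1.05, 1.87], [-1.09, 1.28], [-1.99, 2.15], [-1.42, 1.44], [-3.14, 3.14]. Speed limits (rad/s): [2.79, 2.79, 3.14, 3.14, 3.14, 3.14].

INTERFACE

Orientations are given as a rotation vector (axis times angle).
In Python, from rig import status, optics, env gives the robot as it stands.
- The arm moves only by the shell command python3 -m inch 'ROWS' [FORCE]. ROWS is JSON, a list of rows, each a list of 3 entries, a list of its own where there are three numbers: the shift along the tool's x, y, z in cm, then the turn about the tool's y in degrees, then the opening, from -1 (shut) to 1 (fully open), so that 0 is half open. In form: [[[dx, dy, dz], yaw, gripper], ...]. A call has 1 to 5 rows; each row shifts and turns the commanded pose from where the row before left it, along the tool's axes as they then stand; what a row does not reach is not made up. A row lasts 1/8 s, in which the tool goes at most 62.5 mm and 10.7 degrees, less where a joint would pass 70% of its speed; a pose out of reach is approached as far as the arm can. A call is refused whole if a number of a shift passes 6.25 or a number of a turn 10.7, either way. A call with a gripper value outside its range is refused whole. The fingers move at their own pace and stop on an object; FORCE is the grip in N (left out, the last holds). Time passes only in rows, so rows that do not move let the fingers close. It gives the time, the measured TCP pose, the force and the opening at its end, in the units of the state.
- status.get_state(): the state, without advancing time (a new reading comes with each control period).
- optics.grab_frame(name): name is "side" or "top" or "wrist"; returns a dict with "pixels" (420x560x3 uint8, red, green, blue), "mtx" (3x3 intrinsics, pixels), "world_to_cam" (4x4, takes a point from world to camera coordinates); the wrist camera has in their place "mount" (4x4, takes a point from camera to tool coordinates, whose origin is the TCP and whose axes are the tool frame's). Camera axes: x right, y down, z forward; pixel columns grow to the right and rows downward; lengths in m; the calibration is good to about 2 mm. A picture is of the moment at which its call begins: read the wrist's pose just before it. There is no depth.
- env.finish_job(): hands the job in, once; it reports no verdict.
The state is a dict: "time": time; "joints": joint angles; "qd": joint speeds; "joint_torque": joint torques, N m; "tool_pos": TCP position; "orientation": TCP orientation; "contact_force": force on the tool from outside, world axes, zero at the start; "torque": the same for the moment, N m; "finger_gap": finger opening in m.
Only numpy, scipy, OpenCV 4.12 (cv2) and the standard library are available. Lean on these libraries where they do the work, as an engineer would, in place of code of your own. Each camera call takes 0.05 s, during which the arm holds its last target. There are 200 camera calls.

TASK

Pack the lens kit in the grey kit tray in layers, setting each part down gently: the steel base plate flat in the pocket between the two tall cheeks, the small lens block on the middle of the plate, lengthwise with it and opening up, then the hollow cover over the block, flat on the plate. The cover stands in the white stand, where only its ends can be gripped, but the pocket has finger room only at its long sides, so put it down on clear worktop and take it again across the sides. Leave the bottles and dishes as they stand.

Things in the scene. Friction and masses are not known exactly. Their poses are not given: they have to be found in the camera images.
- tray_pocket (a point): Centre of the grey kit tray's pocket, on its flat deck 6 mm above the worktop; z up, x along the pocket, y across. In place, the centres of plate, block and cover lie 4, 16 and 20 mm above this point, their x along the tray's x (either way round). Between the corner tabs the long (y) sides are open, 47 mm wide, with flat deck outside as room for fingers.
- kit_tray: The fixed tray, 116 (x) by 120 (y) mm; origin under its centre. Two cheeks 10 mm thick, 58 mm wide in y, close the pocket's ends: inner faces at x = +-36 mm, tops 44 mm above the deck. Four corner tabs, tops 16 mm above the deck, span x from 23 to 36 mm on either side; inner faces at y = +-23 mm. Tray and stand may change sides from start to start.
- parts_stand: Fixed white parts stand holding the cover: origin at the centre of its underside on the worktop, z up. Base 66 by 66 mm, 4 mm thick; two side walls along x, 60 mm long and 6 mm thick, inner faces at y = +-23 mm, tops 44 mm above the worktop; open at both x ends.
- plate_center (a point): Flat steel base plate 66 (x) by 40 (y) by 8 (z) mm, four small screw holes, about 0.14 kg, lying flat on the worktop at any yaw; this is its centre, 4 mm above its underside.
- block_center (a point): Small aluminium lens block 36 (x) by 20 (y) by 16 (z) mm, about 0.05 kg, with a round dark lens opening on its top, standing on the worktop at any yaw; this is its centre, 8 mm above its underside.
- cover_center (a point): Hollow grey cover, a box open underneath, outside 66 (x) by 40 (y) by 24 (z) mm, walls 5 mm, top 4 mm (cavity 56 by 30 by 20 mm), about 0.08 kg, vent slots on top; it starts upright on the stand's base, its x along the stand's x. This is its centre, 12 mm above its underside.
- bottle_a_center (a point): White reagent bottle, bystander, 21 mm in diameter and 54 mm high; centre, half-way up.
- bottle_b_center (a point): White reagent bottle, bystander, 21 mm in diameter and 54 mm high; centre, half-way up.
- dish_a_center (a point): Flat round dish with lid, bystander, 62 mm in diameter and 13 mm high; centre, half-way up.
- dish_b_center (a point): Flat round dish with lid, bystander, 62 mm in diameter and 13 mm high; centre, half-way up.
- photometer_corner (a point): Front right lower corner, on the worktop, of the photometer, a fixed grey case 330 mm high that stands from here to the back (+x) and to the left (+y): gripper and wrist must keep clear of it.
- base_plate: The base plate's body; origin at the centre of its underside.
- lens_block: The lens block's body; origin at the centre of its underside.
- cover: The cover's body; origin at the centre of its underside.
Mind the look-alikes: they are no part of the job. Of the things shaped like the base_plate, the bare steel one is meant.

How it is judged:
By the outcome, as a careful person would: the job done as asked, in the order asked, and still so for the second after the job is handed in, with the robot touching nothing.
It also fails if it takes over 72 s, if anything falls off the work surface, if the arm or the gripper's body presses on something with over 40 N, if the wrist force passes 120 N, or if a joint passes its speed limit or range.

## Working session

There is one attempt and no reset: what is moved stays moved. The work goes in short steps, Python scripts to look and compute and a shell command to move; the robot and the scene stay as the last step left them, time stands still between calls to the robot, and variables do not carry over. Pictures are saved under pics/ and viewed, about 8 in all and at most 12, crops included, and the job is handed in when it is done.

```bash
mkdir -p pics; ls
cat > h.py <<'E'
import numpy as np,cv2
from scipy.spatial.transform import Rotation as R
from rig import status,optics,env
def grab(name,save=None):
    s=status.get_state(); f=optics.grab_frame(name)
    K=np.array(f["mtx"])
    if name=="wrist":
        T=np.eye(4);T[:3,:3]=R.from_rotvec(s["orientation"]).as_matrix();T[:3,3]=s["tool_pos"]
        C=T@np.array(f["mount"])
    else: C=np.linalg.inv(np.array(f["world_to_cam"]))
    if save: cv2.imwrite("pics/"+save+".png",f["pixels"][:,:,::-1]); np.savez("pics/"+save+".npz",K=K,C=C)
    return f["pixels"],K,C
def pt(save,u,v,z):
    d=np.load("pics/"+save+".npz");K,C=d["K"],d["C"]
    r=C[:3,:3]@np.linalg.inv(K)@[u,v,1];o=C[:3,3]
    return o+r*(z-o[2])/r[2]
def px(save,p):
    d=np.load("pics/"+save+".npz");K,C=d["K"],d["C"]
    c=K@(np.linalg.inv(C)@np.r_[p,1])[:3];return c[:2]/c[2]
def tool():
    s=status.get_state();M=R.from_rotvec(s["orientation"]).as_matrix()
    return s,M
E
python3 - <<'E'
from h import *
import cv2
grab("top","top0");grab("side","side0")
a=cv2.imread("pics/top0.png");cv2.imwrite("pics/top0b.png",cv2.resize(a,(800,600),interpolation=cv2.INTER_CUBIC))
s,M=tool();print(s,M.round(3))
for n in("top0","side0"):
    print(n,np.load(f"pics/{n}.npz")["C"].round(3))
E
```

```text
pics
{'time': 0.1, 'joints': array([-1.20099509e+00,  2.41339360e-01,  3.86616663e-03,  1.33520811e+00,
        2.52996729e-05,  1.57079664e+00]), 'qd': array([-2.49438872e-04, -1.69224901e-03,  3.37216151e-03, -8.71256924e-05,
       -7.86268728e-04,  6.62794648e-04]), 'joint_torque': array([ 2.13883730e-03, -3.73137188e+01,  2.53010452e+01,  1.08580964e-02,
       -1.24617671e-06,  8.80696945e-06]), 'tool_pos': array([ 0.18049658, -0.46561248,  0.19820394]), 'orientation': array([-1.36064264,  0.93374535, -0.93120247]), 'contact_force': array([ 0.15325761, -0.72841075,  0.3677761 ]), 'torque': array([-0.01895242, -0.0368547 , -0.00896262]), 'finger_gap': 0.08588874975656254} [[ 0.361 -0.001  0.932]
 [-0.932  0.002  0.361]
 [-0.002 -1.     0.   ]]
top0 [[ 0.027 -0.998  0.05   0.474]
 [-1.    -0.028 -0.013  0.04 ]
 [ 0.015 -0.05  -0.999  1.149]
 [ 0.     0.     0.     1.   ]]
side0 [[-0.986 -0.093  0.139  0.415]
 [-0.167  0.533 -0.83   0.851]
 [ 0.003 -0.841 -0.541  0.588]
 [ 0.     0.     0.     1.   ]]
```

View pics/top0b.png

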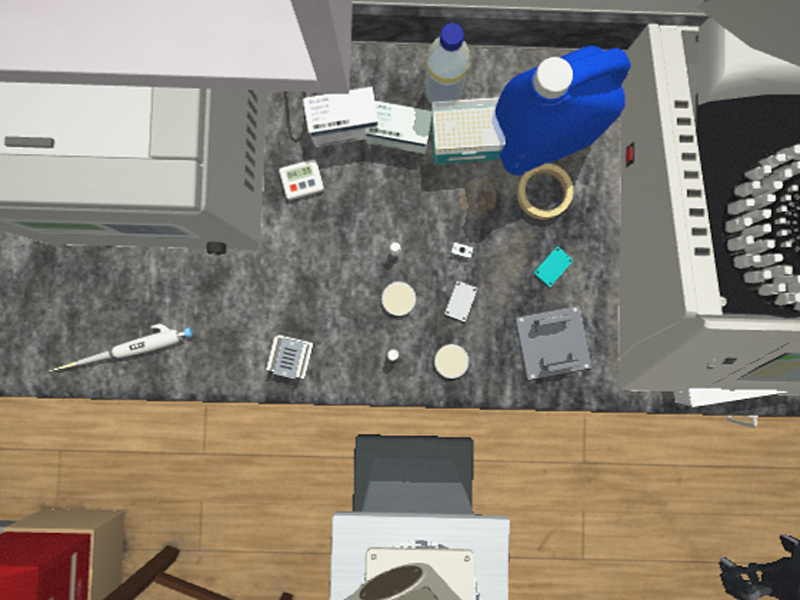

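View pics/side0.png

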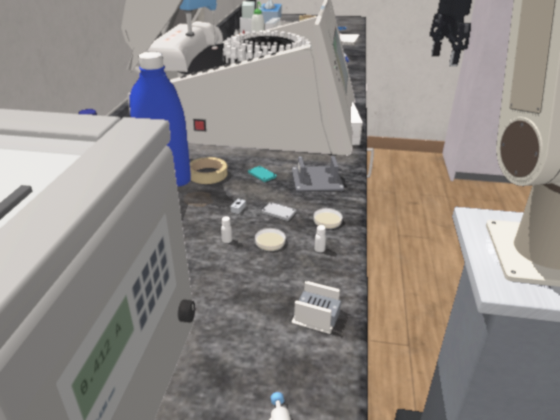

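The top view (800x600 enlargement) shows the stand with the cover at (290,357), the tray at (554,343), and dishes at (399,299) and (452,361). The bottles are at (395,247) and (393,355), and the block at (462,250). Two things are plate-shaped: a bare steel one at (461,301) and a teal one at (553,266). The steel one fits the description. I'll confirm it in an enlarged crop.

Run:
```python
from h import *
a=cv2.imread("pics/top0.png")
# crop cols 300-420 rows 165-275 ; and stand 180-220
c=cv2.resize(a[165:270,300:420],None,fx=5,fy=5,interpolation=cv2.INTER_CUBIC)
d=cv2.resize(a[230:270,182:222],None,fx=5,fy=5,interpolation=cv2.INTER_CUBIC)
o=np.zeros((525,800,3),np.uint8);o[:525,:600]=c;o[:200,600:]=d
cv2.imwrite("pics/crop0.png",o)
```

```text
(no output)
```

View pics/crop0.png

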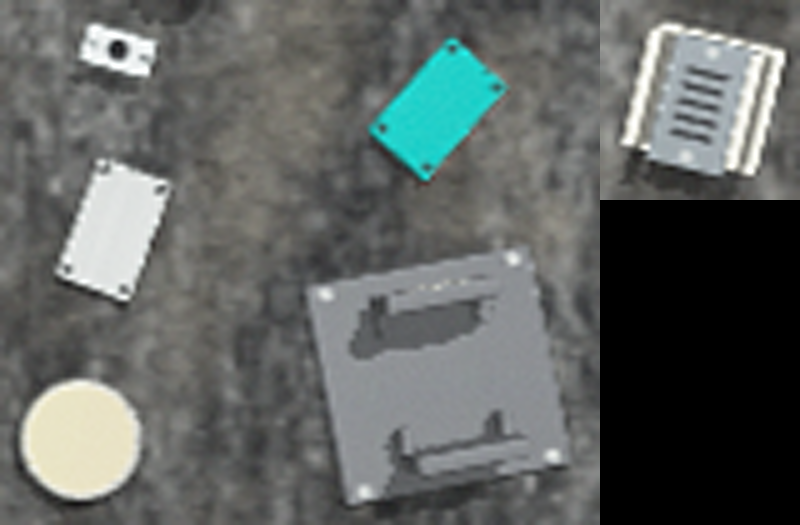

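The crop confirms it: the steel plate, bare with four holes, has corners (100,158), (172,182), (128,302), (55,274). The teal one at (440,108) is the look-alike. The block has its opening up at (118,50), and the tray's corners are (307,287), (530,247), (570,465), (350,505).

Run:
```python
from h import *
def P(c,z,o=(300,165)): return pt("top0",(c[0]+.5)/5-.5+o[0],(c[1]+.5)/5-.5+o[1],z)
def quad(n,q,z,o=(300,165)):
    p=np.array([P(c,z,o) for c in q])[:,:2].astype(np.float32)
    (c,s,a)=cv2.minAreaRect(p)
    e=[p[1]-p[0],p[2]-p[1]]
    print(n,p.mean(0).round(4),"edges",[(round(float(np.hypot(*v)),4),round(float(np.degrees(np.arctan2(v[1],v[0]))),1)) for v in e])
quad("plate",[(100,158),(172,182),(128,302),(55,274)],.008)
quad("block",[(88,22),(160,42),(150,77),(78,56)],.016)
quad("tray",[(307,287),(530,247),(570,465),(350,505)],.006)
quad("cover",[(78,35),(150,40),(122,174),(50,158)],.028,(182,230))
quad("teal",[(452,38),(508,87),(426,180),(370,130)],.008)
d=[("dishA",(399,299),.013),("dishB",(452,361),.013),("botA",(395,247),.054),("botB",(393,355),.054),("tape",(545,192),.02),("pipette",(185,332),.02),("phot",(258,245),.33)]
for n,(u,v),z in d: print(n,pt("top0",u*.7,v*.7,z).round(3))
f=optics.grab_frame("wrist");print(np.array(f["mount"]).round(4),f["mtx"])
```

```text
plate [ 0.5412 -0.0612] edges [(0.0395, -106.8), (0.0666, 161.2)]
block [ 0.634 -0.061] edges [(0.0387, -103.9), (0.019, 165.4)]
tray [ 0.4697 -0.2326] edges [(0.1186, -78.3), (0.1149, -168.7)]
cover [0.4311 0.2439] edges [(0.0365, -92.4), (0.0689, 170.3)]
teal [ 0.6088 -0.2297] edges [(0.0388, -129.9), (0.0654, 139.8)]
dishA [0.541 0.051 0.013]
dishB [ 0.431 -0.048  0.013]
botA [0.629 0.06  0.054]
botB [0.441 0.058 0.054]
tape [ 0.742 -0.209  0.02 ]
pipette [0.47 0.43 0.02]
phot [0.587 0.233 0.33 ]
[[ 1.000e+00 -3.000e-04 -4.000e-04 -3.000e-04]
 [ 3.000e-04 -3.020e-01  9.533e-01 -1.751e-01]
 [-4.000e-04 -9.533e-01 -3.020e-01  7.660e-02]
 [ 0.000e+00  0.000e+00  0.000e+00  1.000e+00]] [[349.96640224   0.         283.49600365]
 [  0.         349.96640224 213.43310488]
 [  0.           0.           1.        ]]
```

```bash
cat >> h.py <<'E'
def to(x,y,z,th):
    """cm shift in the present tool axes to the target, and the turn to finger angle th (deg)"""
    s,M=tool();d=M.T@(np.array([x,y,z])-s["tool_pos"])*100
    c=np.degrees(np.arctan2(M[1,0],M[0,0]))
    print("t %.2f"%s["time"],"pos",s["tool_pos"].round(4),"th %.1f"%c,"gap %.4f"%s["finger_gap"],"F",np.round(s["contact_force"],1),"-> shift cm",d.round(2),"turn %.1f"%((c-th+180)%360-180))
E
python3 -m inch '[[[-4.9,0,3],0,1],[[-4.9,0,3],0,1],[[-4.9,0,3],0,1],[[-4.9,0,3],0,1],[[-4.9,0,3],0,1]]' 40
python3 -m inch '[[[0,0,6],0,1],[[0,0,6],0,1],[[0,0,6],0,1],[[0,0,6],0,1],[[0,0,6],0,1]]'
python3 -m inch '[[[0,0,0],-10.5,1],[[0,0,0],-10.5,1],[[0,0,0],-10.5,1],[[0,0,0],-10.5,1],[[0,0,0],-10.5,1]]'
python3 -m inch '[[[0,0,0],-10.5,1],[[0,0,0],-10.5,1],[[0,0,0],-10.5,1],[[0,0,0],-10.5,1],[[0,0,0],-10.5,1]]'
python3 -m inch '[[[0,0,0],-10,1],[[0,0,0],-10,1],[[0,0,0],-10,1],[[0,0,0],-5.5,1]]'
python3 -c "
from h import *
to(.541,-.061,.12,72)
grab('wrist','w1')"
```

```text
time: 0.78
tool_pos: [0.2319, -0.1818, 0.1989]
orientation: [-1.361, 0.933, -0.934]
contact_force: [1.3, 0.4, 0.8]
finger_gap: 0.0855
time: 1.4
tool_pos: [0.5133, -0.074, 0.1987]
orientation: [-1.362, 0.932, -0.932]
contact_force: [0.5, -0.5, 0.2]
finger_gap: 0.0851
time: 2.02
tool_pos: [0.5114, -0.075, 0.1986]
orientation: [-1.56, 0.219, -0.218]
contact_force: [0.2, -0.6, 0.1]
finger_gap: 0.0853
time: 2.65
tool_pos: [0.5114, -0.0751, 0.1986]
orientation: [-1.512, -0.498, 0.5]
contact_force: [0.3, -0.6, 0.1]
finger_gap: 0.0852
time: 3.15
tool_pos: [0.5114, -0.0751, 0.1986]
orientation: [-1.342, -0.973, 0.974]
contact_force: [0.3, 0.1, -0.0]
finger_gap: 0.0854
t 3.15 pos [ 0.5114 -0.0751  0.1986] th 71.9 gap 0.0854 F [ 0.3  0.1 -0. ] -> shift cm [ 2.26  7.86 -2.38] turn -0.1
```

View pics/w1.png

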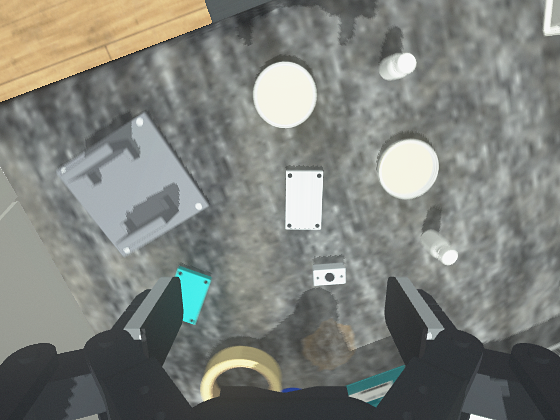

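Wrist view: the plate's corners are (285,167), (323,168), (322,230), (286,230). The block's lens is at (329,277) and the tray's corners are (60,170), (143,113), (208,208), (125,253).

```bash
cat >> h.py <<'E'
def quad(n,q,z):
    p=np.array([pt(n,*c,z) for c in q])[:,:2]
    e=[p[1]-p[0],p[2]-p[1],p[3]-p[2],p[0]-p[3]]
    print(p.mean(0).round(4),[(round(float(np.hypot(*v)),4),round(float(np.degrees(np.arctan2(v[1],v[0]))%180),1)) for v in e])
E
python3 - <<'E'
from h import *
quad("w1",[(285,167),(323,168),(322,230),(286,230)],.008)
quad("w1",[(313.5,265),(344.5,263),(346,285),(314.5,286.5)],.016)
quad("w1",[(60,170),(143,113),(208,208),(125,253)],.006)
to(.541,-.061,.07,72)
E
```

```text
[ 0.5388 -0.061 ] [(0.04, 70.4), (0.0694, 162.9), (0.04, 71.9), (0.0705, 162.8)]
[ 0.6302 -0.0592] [(0.0348, 76.0), (0.0278, 168.4), (0.036, 75.0), (0.0271, 165.8)]
[ 0.4705 -0.231 ] [(0.1114, 103.3), (0.1163, 12.5), (0.1119, 100.5), (0.1108, 12.2)]
t 3.20 pos [ 0.5114 -0.0751  0.1986] th 72.0 gap 0.0857 F [-0.1  0.1 -0. ] -> shift cm [ 2.25 12.86 -2.39] turn -0.0
```

```bash
python3 -m inch '[[[2.25,3,-2.3],0,0.5],[[0,5,0],0,0.5],[[0,5,0],0,0.5],[[0,3,0],0,0.5],[[0,2,0],0,0.5]]'
python3 -m inch '[[[0,0,0],0,0.5],[[0,0,0],0,0.5]]'
python3 -c "
from h import *
to(.540,-.061,.001,72)"
```

```text
time: 3.82
tool_pos: [0.5391, -0.0608, 0.0167]
orientation: [-1.342, -0.967, 0.971]
contact_force: [-0.1, 0.1, 0.4]
finger_gap: 0.0643
time: 4.08
tool_pos: [0.5413, -0.0611, 0.0197]
orientation: [-1.344, -0.971, 0.97]
contact_force: [0.5, -1.0, 0.3]
finger_gap: 0.0644
t 4.08 pos [ 0.5413 -0.0611  0.0197] th 71.7 gap 0.0644 F [ 0.5 -1.   0.3] -> shift cm [-0.04  1.87  0.12] turn -0.3
```

```bash
python3 -m inch '[[[0,1.2,0.1],0,0.5],[[0,0.6,0],0,0.5],[[0,0,0],0,0.2],[[0,0,0],0,-0.1],[[0,0,0],0,-0.3]]' 60
python3 -m inch '[[[0,0,0],0,-0.3],[[0,0,0],0,-0.3],[[0,-1.5,0],0,-0.3],[[0,-3,0],0,-0.3],[[0,-3,0],0,-0.3]]'
python3 -m inch '[[[0,-2,0],0,-0.3],[[0,0,0],0,-0.3]]'
python3 -c "
from h import *
to(.470,-.2318,.09,102)
grab('wrist','w2')"
```

```text
time: 4.7
tool_pos: [0.54, -0.0607, 0.0013]
orientation: [-1.344, -0.971, 0.97]
contact_force: [0.3, -0.0, -0.0]
finger_gap: 0.0303
time: 5.32
tool_pos: [0.5398, -0.0607, 0.0778]
orientation: [-1.344, -0.971, 0.97]
contact_force: [0.4, 1.0, 0.7]
finger_gap: 0.0301
time: 5.58
tool_pos: [0.5417, -0.0609, 0.0988]
orientation: [-1.347, -0.975, 0.968]
contact_force: [-0.4, 0.0, 0.2]
finger_gap: 0.0298
t 5.58 pos [ 0.5417 -0.0609  0.0988] th 71.7 gap 0.0298 F [-0.4  0.   0.2] -> shift cm [-18.48   0.85   1.44] turn -30.3
```

View pics/w2.png

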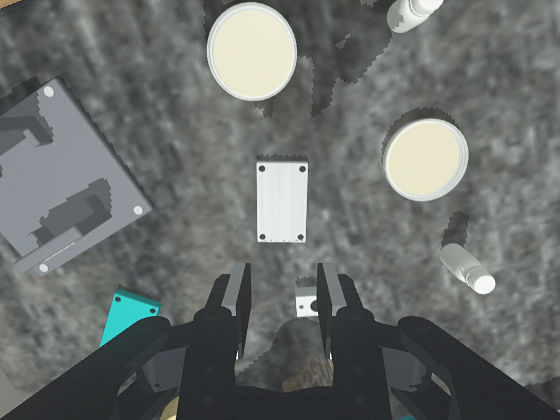

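The grasp missed: the gap closed past 40 mm, and the plate lies at (257,158) to (306,242). I'll check where the plate and the tips project.

Run:
```python
from h import *
quad("w2",[(257,161),(308,162),(306,242),(258,241)],.008)
s,M=tool()
for y in(0,-.0015,-.019): 
  for x in (-.015,0,.015): print(y,x,px("w2",s["tool_pos"]+M@[x,y,0]).round(0))
print(px("w2",[.54,-.061,.008]))
```

```text
[ 0.5394 -0.0613] [(0.0388, 70.5), (0.0656, 161.5), (0.0393, 70.4), (0.0655, 161.1)]
0 -0.015 [256. 250.]
0 0 [283. 250.]
0 0.015 [311. 250.]
-0.0015 -0.015 [256. 251.]
-0.0015 0 [283. 251.]
-0.0015 0.015 [311. 251.]
-0.019 -0.015 [253. 265.]
-0.019 0 [283. 265.]
-0.019 0.015 [314. 265.]
[282.83995174 203.47888452]
```

Inner finger edges show at (250,263) and (317,263), so the tips are a bit farther back than assumed. I'll open just past the plate's width and feel for the worktop gently.

```bash
python3 -m inch '[[[0,2,0],0,0.3],[[0,3,0.1],0,0.3],[[0,3,0],0,0.3],[[0,1.6,0],0,0.3],[[0,0,0],0,0.3]]'
python3 -c "
from h import *
to(.5398,-.0611,-.001,71.5)"
python3 -m inch '[[[0,0.2,0],0,0.3]]'
python3 -m inch '[[[0,0.2,0],0,0.3]]'
python3 -m inch '[[[0,0.2,0],0,0.3]]'
python3 -c "
from h import *
to(.5398,-.0611,-.001,71.5)"
```

```text
time: 6.25
tool_pos: [0.5371, -0.0602, -0.0017]
orientation: [-1.341, -0.968, 0.973]
contact_force: [0.4, 0.1, 0.7]
finger_gap: 0.0557
t 6.25 pos [ 0.5371 -0.0602 -0.0017] th 71.7 gap 0.0557 F [0.4 0.1 0.7] -> shift cm [-0.   -0.07 -0.29] turn 0.2
time: 6.38
tool_pos: [0.5398, -0.0605, -0.0012]
orientation: [-1.345, -0.972, 0.97]
contact_force: [0.3, 0.2, 0.4]
finger_gap: 0.0555
time: 6.5
tool_pos: [0.5399, -0.0605, -0.0029]
orientation: [-1.345, -0.972, 0.969]
contact_force: [-0.7, -0.2, -0.2]
finger_gap: 0.0554
time: 6.62
tool_pos: [0.5394, -0.0604, -0.0053]
orientation: [-1.345, -0.972, 0.97]
contact_force: [0.3, -0.1, -0.1]
finger_gap: 0.0555
t 6.62 pos [ 0.5394 -0.0604 -0.0053] th 71.7 gap 0.0555 F [ 0.3 -0.1 -0.1] -> shift cm [-0.05 -0.43 -0.06] turn 0.2
```

```bash
python3 -m inch '[[[0,0.2,0],0,0.3]]'|grep -E 'force|pos'
python3 -m inch '[[[0,0.2,0],0,0.3]]'|grep -E 'force|pos'
python3 -c "
from h import *
to(.5398,-.0611,-.001,71.5)
grab('wrist','w3')
a=cv2.imread('pics/w3.png');cv2.imwrite('pics/w3c.png',cv2.resize(a[120:400,100:460],None,fx=2,fy=2))"
```

```text
tool_pos: [0.5391, -0.0604, -0.0077]
contact_force: [0.6, 0.3, 0.1]
tool_pos: [0.5388, -0.0604, -0.01]
contact_force: [0.4, -0.4, -0.1]
t 6.88 pos [ 0.5388 -0.0604 -0.01  ] th 71.7 gap 0.0553 F [ 0.4 -0.4 -0.1] -> shift cm [-0.04 -0.9  -0.12] turn 0.2
```

View pics/w3c.png

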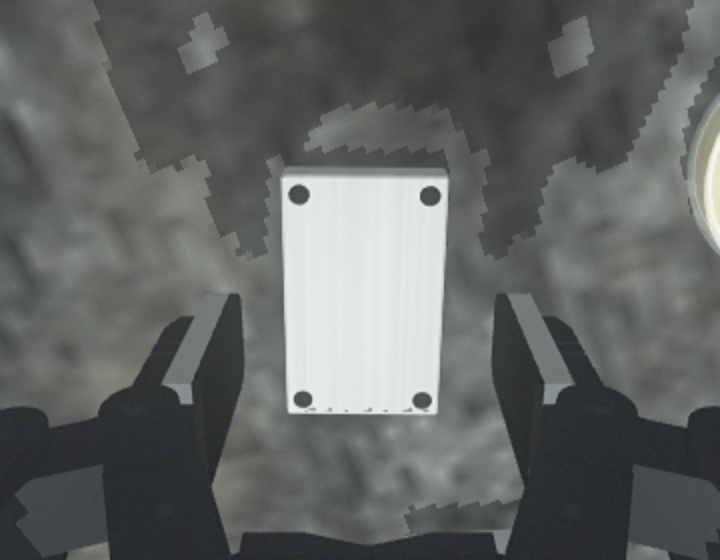

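The tips (crop (240,295) and (495,295)) work out about 30 mm farther back than the reported TCP, and there is still no contact. I'll keep feeling downward in small steps.

```bash
m(){ grep -E 'force|pos'; }
python3 -m inch '[[[0,0.5,0.1],0,0.3]]'|m
python3 -m inch '[[[0,0.4,0],0,0.3]]'|m
python3 -m inch '[[[0,0.2,0],0,0.3]]'|m
python3 -m inch '[[[0,0.2,0],0,0.3]]'|m
```

```text
tool_pos: [0.5382, -0.0601, -0.0149]
contact_force: [-0.1, -1.0, 0.2]
tool_pos: [0.5375, -0.06, -0.0194]
contact_force: [-0.1, -0.3, 0.2]
tool_pos: [0.5375, -0.06, -0.0215]
contact_force: [0.7, -0.1, 0.2]
tool_pos: [0.5377, -0.06, -0.0232]
contact_force: [-0.1, -0.4, 0.1]
```

```bash
m(){ grep -E 'force|pos'; }
python3 -m inch '[[[0,0.2,0],0,0.3]]'|m
python3 -m inch '[[[0,0.2,0],0,0.3]]'|m
python3 -m inch '[[[0,0.2,0],0,0.3]]'|m
python3 -c "
from h import *
s,M=tool();print(M.round(3),s['joints'].round(3));to(.5398,-.0611,-.03,71.5)
grab('side','s3');grab('wrist','w4')
print(px('s3',[.54,-.061,0]))
a=cv2.imread('pics/w4.png');b=cv2.imread('pics/s3.png')
u,v=px('s3',[.54,-.061,.03]).astype(int)
o=np.hstack([cv2.resize(a[150:350,180:380],(400,400)),cv2.resize(b[v-50:v+50,u-50:u+50],(400,400),interpolation=cv2.INTER_CUBIC)]);cv2.imwrite('pics/w4c.png',o)"
```

```text
tool_pos: [0.5379, -0.06, -0.0251]
contact_force: [-0.2, 0.5, -0.0]
tool_pos: [0.5379, -0.0601, -0.0271]
contact_force: [-0.1, 0.6, -0.8]
tool_pos: [0.5378, -0.0601, -0.0291]
contact_force: [0.9, -0.2, -0.8]
[[ 0.314  0.    -0.949]
 [ 0.949 -0.     0.314]
 [ 0.    -1.    -0.   ]] [-0.111  0.526 -0.218  0.827 -0.     0.208]
t 7.80 pos [ 0.5378 -0.0601 -0.0291] th 71.7 gap 0.0555 F [ 0.9 -0.2 -0.8] -> shift cm [-0.04  0.09 -0.22] turn 0.2
[279.05806392 211.79382931]
```

View pics/w4c.png

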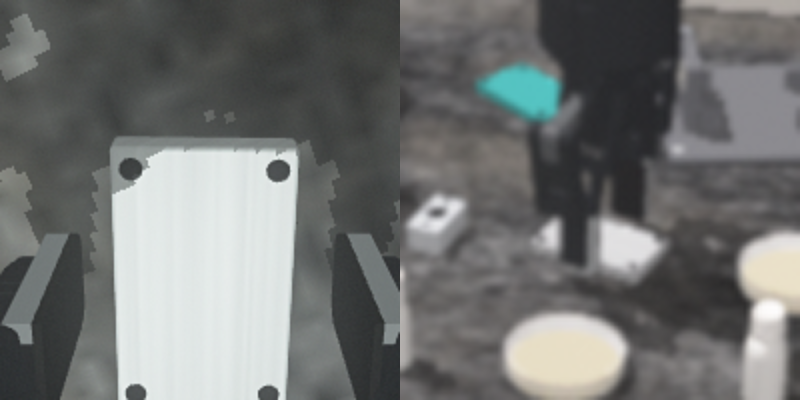

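```bash
m(){ grep -E 'force|pos'; }
python3 -m inch '[[[0,0.1,-0.2],0,0.3]]'|m
python3 -m inch '[[[0,0.15,0],0,0.3]]'|m
python3 -m inch '[[[0,0.15,0],0,0.3]]'|m
python3 -m inch '[[[0,0.1,0],0,0.3]]'|m
```

```text
tool_pos: [0.5397, -0.0607, -0.0299]
contact_force: [-0.6, 0.8, 0.3]
tool_pos: [0.5401, -0.0608, -0.0314]
contact_force: [0.2, 0.4, 0.5]
tool_pos: [0.5397, -0.0607, -0.0331]
contact_force: [-0.4, -0.2, 0.5]
tool_pos: [0.5396, -0.0607, -0.0341]
contact_force: [-0.6, 0.5, -0.2]
```

```bash
m(){ grep -E 'force|pos'; }
python3 -m inch '[[[0,0.15,0],0,0.3]]'|m
python3 -m inch '[[[0,0.15,0],0,0.3]]'|m
python3 -m inch '[[[0,0.1,0],0,0.3]]'|m
python3 -m inch '[[[0,0.1,0],0,0.3]]'|m
```

```text
tool_pos: [0.5397, -0.0607, -0.0356]
contact_force: [-1.0, -0.5, 0.4]
tool_pos: [0.5397, -0.0607, -0.0364]
contact_force: [-3.7, 0.7, 12.8]
tool_pos: [0.5398, -0.0607, -0.0364]
contact_force: [-5.4, 0.2, 18.1]
tool_pos: [0.5398, -0.0607, -0.0364]
contact_force: [-8.2, 1.3, 24.6]
```

Contact at TCP z = -0.036 with the gap at 55 mm. The tips therefore sit about 32 mm behind the reported TCP when shut, and I'll use that from here. Backing up 8 mm of command and gripping.

```bash
python3 -m inch '[[[0,-0.8,0],0,0.3],[[0,0,0],0,0.3],[[0,0,0],0,0],[[0,0,0],0,-0.2],[[0,0,0],0,-0.3]]' 60
python3 -m inch '[[[0,0,0],0,-0.3]]'
python3 -c "
from h import *
to(.470,-.2318,.05,102)"
```

```text
time: 9.52
tool_pos: [0.5396, -0.0607, -0.031]
orientation: [-1.344, -0.97, 0.971]
contact_force: [-1.2, 0.2, 4.8]
finger_gap: 0.0377
time: 9.65
tool_pos: [0.5396, -0.0608, -0.031]
orientation: [-1.344, -0.97, 0.971]
contact_force: [-1.0, -0.3, 4.5]
finger_gap: 0.0378
t 9.65 pos [ 0.5396 -0.0608 -0.031 ] th 71.7 gap 0.0378 F [-1.  -0.3  4.5] -> shift cm [-18.43  -8.09   1.23] turn -30.3
```

Gripped: the gap holds at 37.8 mm. Lifting and carrying it over the tray.

```bash
python3 -m inch '[[[0,-1,0],0,-0.3],[[0,-2.5,0],0,-0.3],[[0,-3,0],0,-0.3],[[0,-3,0],0,-0.3],[[0,-0.5,0],0,-0.3]]'|grep -E 'pos|gap|force'
python3 -m inch '[[[-4.6,0,0.3],0,-0.3],[[-4.6,0,0.3],0,-0.3],[[-4.6,0,0.3],0,-0.3],[[-4.6,0,0.3],0,-0.3]]'|grep -E 'pos|gap|force'
python3 -m inch '[[[0,0,0],-10.1,-0.3],[[0,0,0],-10.1,-0.3],[[0,0,0],-10.1,-0.3],[[0,0,0],0,-0.3],[[0,0,0],0,-0.3]]'|grep -E 'pos|gap|force'
python3 -c "
from h import *
to(.470,-.2318,.07,102)
grab('wrist','w5')"
```

```text
tool_pos: [0.5416, -0.0608, 0.0711]
contact_force: [0.6, 0.3, -2.0]
finger_gap: 0.0377
tool_pos: [0.469, -0.2323, 0.0675]
contact_force: [-0.1, 0.0, -1.3]
finger_gap: 0.0379
tool_pos: [0.47, -0.2313, 0.0682]
contact_force: [0.6, 0.5, -1.5]
finger_gap: 0.0376
t 11.40 pos [ 0.47   -0.2313  0.0682] th 101.9 gap 0.0376 F [ 0.6  0.5 -1.5] -> shift cm [-0.05 -0.18  0.01] turn -0.1
```

View pics/w5.png

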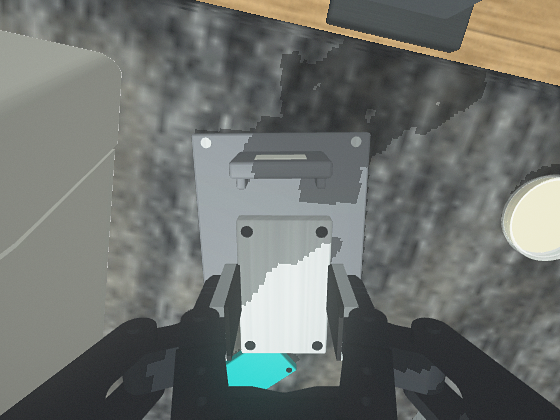

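Wrist view: the plate is held squarely, corners (237,217), (331,217), (326,353), (240,353). The tray's near edge runs (193,133) to (369,133), with the near cheek at (230–331,153–178).

Run:
```python
from h import *
a=pt("w5",193,133,.006);b=pt("w5",369,133,.006);v=b-a
print(a,b,np.linalg.norm(v),np.degrees(np.arctan2(v[1],v[0]))%180)
n=np.array([np.cos(np.radians(12)),np.sin(np.radians(12))])
print("tray c",((a+b)/2)[:2]+.058*n)
c1=pt("w5",230,153,.05);c2=pt("w5",331,153,.05);v=c2-c1
print("cheek top outer edge len",np.linalg.norm(v),np.degrees(np.arctan2(v[1],v[0]))%180,"c",((c1+c2)/2)[:2]+.046*n)
quad("w5",[(237,217),(331,217),(326,353),(240,353)],.107)
for zt in (.10,.107): quad("w5",[(237,217),(331,217),(326,353),(240,353)],zt)
```

```text
[ 0.42473798 -0.30176388  0.006     ] [ 0.40082708 -0.18755862  0.006     ] 0.11668149929994646 101.82507919402588
tray c [ 0.46951509 -0.23260238]
cheek top outer edge len 0.05547169587705753 101.82183923600283 c [ 0.4649615  -0.23363967]
[ 0.4704 -0.231 ] [(0.0385, 101.8), (0.0667, 12.1), (0.0401, 101.8), (0.0667, 10.8)]
[ 0.4743 -0.2302] [(0.0405, 101.8), (0.0701, 12.1), (0.0422, 101.8), (0.0701, 10.8)]
[ 0.4704 -0.231 ] [(0.0385, 101.8), (0.0667, 12.1), (0.0401, 101.8), (0.0667, 10.8)]
```

```bash
m(){ grep -E 'force|pos'; }
python3 -m inch '[[[-0.1,1.5,0.1],0,-0.3],[[0,2.5,0],0,-0.3],[[0,2,0],0,-0.3],[[0,1,0],0,-0.3],[[0,0,0],0,-0.3]]'|m
python3 -c "
from h import *
to(.4695,-.2323,-.025,101.9)"
python3 -m inch '[[[0,0.4,0],0,-0.3]]'|m
python3 -m inch '[[[0,0.4,0],0,-0.3]]'|m
```

```text
tool_pos: [0.4688, -0.2324, -0.0021]
contact_force: [-0.1, 0.4, -1.4]
t 12.07 pos [ 0.4688 -0.2324 -0.0021] th 102.0 gap 0.0378 F [-0.1  0.4 -1.4] -> shift cm [-0.01  2.29 -0.07] turn 0.1
tool_pos: [0.4707, -0.2332, -0.0043]
contact_force: [0.1, -0.1, -0.9]
tool_pos: [0.4705, -0.2331, -0.0084]
contact_force: [-0.3, 1.2, -1.8]
```

```bash
m(){ grep -E 'force|pos'; }
python3 -m inch '[[[0.1,0.3,0.1],0,-0.3]]'|m
python3 -m inch '[[[0,0.4,0],0,-0.3]]'|m
python3 -m inch '[[[0,0.3,0],0,-0.3]]'|m
python3 -m inch '[[[0,0.3,0],0,-0.3]]'|m
python3 -m inch '[[[0,0.1,0],0,-0.3]]'|m
```

```text
tool_pos: [0.4689, -0.2322, -0.0118]
contact_force: [0.1, -0.4, -2.5]
tool_pos: [0.4686, -0.232, -0.016]
contact_force: [0.4, 0.1, -0.9]
tool_pos: [0.4684, -0.2319, -0.0192]
contact_force: [-0.0, 0.0, -1.9]
tool_pos: [0.4686, -0.232, -0.0222]
contact_force: [1.4, -1.1, -1.9]
tool_pos: [0.4684, -0.2319, -0.0233]
contact_force: [0.5, 0.2, -0.4]
```

```bash
m(){ grep -E 'force|pos|gap'; }
python3 -m inch '[[[0,0.1,0],0,-0.3]]'|m
python3 -m inch '[[[0,0.1,0],0,-0.3]]'|m
python3 -m inch '[[[0,0.05,0],0,-0.3]]'|m
```

```text
tool_pos: [0.4686, -0.232, -0.024]
contact_force: [-1.0, 0.4, -0.5]
finger_gap: 0.0377
tool_pos: [0.4686, -0.232, -0.025]
contact_force: [-0.3, 0.2, 5.1]
finger_gap: 0.0379
tool_pos: [0.4687, -0.2321, -0.025]
contact_force: [-1.8, 0.0, 5.9]
finger_gap: 0.038
```

The plate touched the deck at TCP z = -0.025, as computed. Releasing it and going above the block.

```bash
m(){ grep -E 'force|pos|gap'; }
python3 -m inch '[[[0,-0.05,0],0,0],[[0,0,0],0,0.2],[[0,0,0],0,0.2],[[0,-2,0],0,0.2],[[0,-3.5,0],0,0.2]]'|m
python3 -m inch '[[[0,-4,0],0,0],[[0,0,0],-10.6,0],[[0,0,0],-10.6,0],[[0,0,0],-10.6,0],[[0,0,0],-10.6,0]]'|m
python3 -m inch '[[[0,0,0],-10.6,0],[[0,0,0],-10.6,0],[[0,0,0],0,0]]'|m
python3 -c "
from h import *
to(.632,-.060,.08,165.7)"
```

```text
tool_pos: [0.4671, -0.2313, 0.0292]
contact_force: [0.4, 0.4, 1.1]
finger_gap: 0.0514
tool_pos: [0.4685, -0.232, 0.07]
contact_force: [0.6, -0.1, -0.2]
finger_gap: 0.0429
tool_pos: [0.4685, -0.232, 0.0699]
contact_force: [0.7, -1.0, 0.5]
finger_gap: 0.043
t 14.95 pos [ 0.4685 -0.232   0.0699] th 165.5 gap 0.0430 F [ 0.7 -1.   0.5] -> shift cm [-11.51  -1.01 -20.75] turn -0.2
```

```bash
m(){ grep -E 'force|pos|gap'; }
python3 -m inch '[[[-2.8,-0.3,-5.1],0,0],[[-2.8,-0.3,-5.1],0,0],[[-2.8,-0.2,-5.1],0,0],[[-2.8,-0.2,-5.1],0,0],[[-0.3,0,-0.3],0,0]]'|m
python3 -m inch '[[[0,0,0],0,0],[[0,0,0],0,0]]'|m
python3 - <<'E'
from h import *
to(.632,-.060,-.028,165.7)
im,K,C=grab('wrist','w6')
u,v=px('w6',[.632,-.060,.016]);print(u,v)
g=cv2.cvtColor(im,cv2.COLOR_RGB2GRAY)
x0,y0=int(u)-70,int(v)-70
m=(g[y0:y0+140,x0:x0+140]>170).astype(np.uint8)
cs,_=cv2.findContours(m,cv2.RETR_EXTERNAL,cv2.CHAIN_APPROX_NONE)
for c in sorted(cs,key=cv2.contourArea)[::-1][:3]:
    r=cv2.minAreaRect(c);b=cv2.boxPoints(r)+[x0,y0];print(cv2.contourArea(c),b.round(0).tolist());quad('w6',b,.016)
cv2.imwrite('pics/w6c.png',cv2.resize(cv2.imread('pics/w6.png')[y0:y0+140,x0:x0+140],(560,560)))
E
```

```text
tool_pos: [0.6339, -0.0566, 0.0797]
contact_force: [-0.2, -1.2, -0.2]
finger_gap: 0.0428
tool_pos: [0.6302, -0.0614, 0.0798]
contact_force: [0.6, -0.3, -1.2]
finger_gap: 0.043
t 15.82 pos [ 0.6302 -0.0614  0.0798] th 165.4 gap 0.0430 F [ 0.6 -0.3 -1.2] -> shift cm [-0.15 10.78 -0.18] turn -0.3
280.5632187850212 218.07799620453915
1382.5 [[265.0, 188.0], [297.0, 187.0], [298.0, 239.0], [266.0, 240.0]]
[ 0.6306 -0.0628] [(0.0224, 166.9), (0.0387, 77.5), (0.0235, 166.9), (0.0388, 75.9)]
570.0 [[228.0, 260.0], [295.0, 241.0], [301.0, 260.0], [233.0, 279.0]]
[ 0.6522 -0.0312] [(0.0523, 2.2), (0.0162, 90.6), (0.0533, 2.5), (0.0165, 87.2)]
309.5 [[309.0, 205.0], [324.0, 181.0], [346.0, 195.0], [331.0, 219.0]]
[ 0.5963 -0.0644] [(0.0199, 44.3), (0.0187, 132.5), (0.0201, 45.4), (0.0191, 131.7)]
```

```bash
m(){ grep -E 'force|pos|gap'; }
python3 -m inch '[[[-0.1,3,0.05],-0.3,0],[[0,4,0],0,0],[[0,2.5,0],0,0],[[0,0.7,0],0,0],[[0,0,0],0,0]]'|m
python3 -c "
from h import *
to(.631,-.062,-.027,165.7)"
```

```text
tool_pos: [0.6321, -0.0617, -0.0216]
contact_force: [0.3, -0.0, -0.3]
finger_gap: 0.0428
t 16.50 pos [ 0.6321 -0.0617 -0.0216] th 165.8 gap 0.0428 F [ 0.3 -0.  -0.3] -> shift cm [0.1  0.54 0.06] turn 0.1
```

```bash
m(){ grep -E 'force|pos|gap'; }
python3 -m inch '[[[0,0.4,0],0,0],[[0,0,0],0,0],[[0,0,0],0,-0.4],[[0,0,0],0,-0.7],[[0,0,0],0,-0.7]]' 40|m
python3 -m inch '[[[0,0,0],0,-0.7]]'|m
```

```text
tool_pos: [0.6329, -0.0608, -0.0252]
contact_force: [-1.4, -0.7, 3.8]
finger_gap: 0.0186
tool_pos: [0.6329, -0.0608, -0.0252]
contact_force: [0.1, 0.0, 4.2]
finger_gap: 0.0188
```

```bash
m(){ grep -E 'force|pos|gap'; }
python3 -m inch '[[[0,-1,0],0,-0.7],[[0,-2.5,0],0,-0.7],[[0,-3,0],0,-0.7],[[0,-3,0],0,-0.7],[[0,-0.5,0],0,-0.7]]'|m
python3 -m inch '[[[2.9,0,5.1],0,-0.7],[[2.9,0,5.1],0,-0.7],[[2.9,0,5.1],0,-0.7],[[2.9,0,5.1],0,-0.7]]'|m
python3 -m inch '[[[0,0,0],10.6,-0.7],[[0,0,0],10.6,-0.7],[[0,0,0],10.6,-0.7],[[0,0,0],10.6,-0.7],[[0,0,0],10.6,-0.7]]'|m
python3 -m inch '[[[0,0,0],10.6,-0.7],[[0,0,0],0,-0.7],[[0,0,0],0,-0.7]]'|m
python3 -c "
from h import *
to(.4690,-.232,.07,101.9)
grab('wrist','w7')
a=cv2.imread('pics/w7.png');cv2.imwrite('pics/w7c.png',cv2.resize(a[110:390,100:470],None,fx=2,fy=2,interpolation=cv2.INTER_CUBIC))"
```

```text
tool_pos: [0.634, -0.0611, 0.0765]
contact_force: [0.8, -0.3, -0.5]
finger_gap: 0.0187
tool_pos: [0.4677, -0.2311, 0.0726]
contact_force: [0.7, -0.2, -1.0]
finger_gap: 0.0189
tool_pos: [0.4689, -0.2299, 0.0725]
contact_force: [-1.1, 0.5, -0.7]
finger_gap: 0.0189
tool_pos: [0.4695, -0.2302, 0.0733]
contact_force: [0.3, 1.2, -1.2]
finger_gap: 0.0185
t 19.38 pos [ 0.4695 -0.2302  0.0733] th 102.4 gap 0.0185 F [ 0.3  1.2 -1.2] -> shift cm [-0.17  0.33  0.09] turn 0.5
```

View pics/w7c.png

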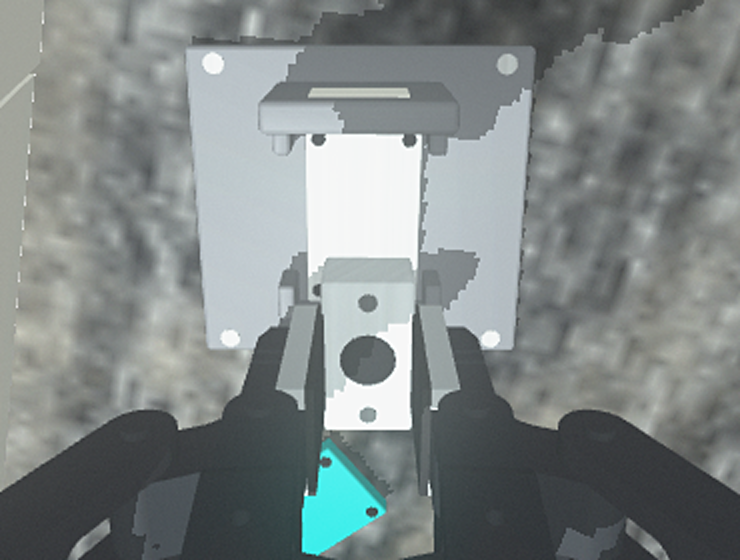

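The plate lies in the pocket between the tabs, with holes at crop (318,140), (409,140), (318,290). The block is held with its opening up, lens at (368,360). The tray's screws are at (213,63), (507,63), (490,338), (230,338).

Run:
```python
from h import *
f=lambda c:((c[0]+.5)/2-.5+100,(c[1]+.5)/2-.5+110)
print("tray");quad("w7",[f(c) for c in[(213,63),(507,63),(490,338),(230,338)]],.006)
print("plate",(pt("w7",*f((409,140)),.014)+pt("w7",*f((318,290)),.014))/2, [pt("w7",*f(c),.014) for c in((318,140),(409,140),(318,290))])
zb=.073+.0252+.016
print("block");quad("w7",[f(c) for c in[(324,281),(412,281),(411,430),(325,430)]],zb);print(pt("w7",*f((368,360)),zb))
```

```text
tray
[ 0.4694 -0.2327] [(0.1002, 102.4), (0.1044, 12.2), (0.1002, 102.4), (0.1043, 12.2)]
plate [ 0.46983318 -0.23182129  0.014     ] [array([ 0.44588747, -0.25236337,  0.014     ]), array([ 0.43922972, -0.22208333,  0.014     ]), array([ 0.50043664, -0.24155925,  0.014     ])]
block
[ 0.4684 -0.2301] [(0.0183, 102.4), (0.036, 13.1), (0.0192, 102.4), (0.036, 11.7)]
[ 0.46882334 -0.23004135  0.1142    ]
```

```bash
m(){ grep -E 'force|pos|gap'; }
python3 -m inch '[[[-0.23,1.5,-0.05],0,-0.7],[[0,2.5,0],0,-0.7],[[0,2.2,0],0,-0.7],[[0,1,0],0,-0.7],[[0,0,0],0,-0.7]]'|m
python3 -m inch '[[[0,0,0],0,-0.7]]'|m
python3 -c "
from h import *
to(.4705,-.2324,-.0112,102.4)"
```

```text
tool_pos: [0.4702, -0.2322, 0.0009]
contact_force: [0.5, 0.4, 0.2]
finger_gap: 0.0185
tool_pos: [0.4717, -0.2329, 0.0026]
contact_force: [-0.3, 0.2, -0.8]
finger_gap: 0.019
t 20.18 pos [ 0.4717 -0.2329  0.0026] th 102.3 gap 0.0190 F [-0.3  0.2 -0.8] -> shift cm [0.08 1.38 0.11] turn -0.1
```

```bash
m(){ grep -E 'force|pos'; }
python3 -m inch '[[[0,0.4,0],0,-0.7]]'|m
python3 -m inch '[[[0,0.4,0],0,-0.7]]'|m
python3 -m inch '[[[0,0.3,0],0,-0.7]]'|m
python3 -m inch '[[[0,0.1,0],0,-0.7]]'|m
python3 -m inch '[[[0,0.1,0],0,-0.7]]'|m
```

```text
tool_pos: [0.4722, -0.2331, -0.0009]
contact_force: [-0.3, -0.0, -0.3]
tool_pos: [0.4715, -0.2328, -0.0056]
contact_force: [0.4, -0.4, -0.3]
tool_pos: [0.471, -0.2326, -0.0091]
contact_force: [-0.8, 0.6, -1.0]
tool_pos: [0.4708, -0.2325, -0.0103]
contact_force: [0.3, -0.6, -0.9]
tool_pos: [0.471, -0.2326, -0.0111]
contact_force: [-0.4, -1.4, -0.1]
```

```bash
m(){ grep -E 'force|pos|gap'; }
python3 -m inch '[[[0,0.07,0],0,-0.7]]'|m
python3 -m inch '[[[0,0.05,0],0,-0.7]]'|m
```

```text
tool_pos: [0.471, -0.2326, -0.0113]
contact_force: [-2.5, 1.5, 6.9]
finger_gap: 0.0185
tool_pos: [0.4711, -0.2326, -0.0113]
contact_force: [-3.8, 0.9, 9.3]
finger_gap: 0.0188
```

Block down: contact at the expected height. Releasing and going to the stand.

```bash
m(){ grep -E 'force|pos|gap'; }
python3 -m inch '[[[0,-0.1,0],0,-0.5],[[0,0,0],0,-0.2],[[0,0,0],0,-0.2],[[0,-2,0],0,-0.2],[[0,-4,0],0,-0.2]]'|m
python3 -m inch '[[[0,-4,0],0,1],[[0,-2,0],-10.6,1],[[0,0,0],-10.6,1],[[0,0,0],-10.6,1],[[0,0,0],-10.6,1]]'|m
python3 -m inch '[[[0,0,0],-10.6,1],[[0,0,0],-10.6,1],[[0,0,0],0,1]]'|m
python3 -c "
from h import *
to(.431,.244,.12,167)
grab('wrist','w8')"
```

```text
tool_pos: [0.4692, -0.2317, 0.0475]
contact_force: [-0.8, 0.2, 0.4]
finger_gap: 0.0339
tool_pos: [0.471, -0.2326, 0.1087]
contact_force: [-0.2, 0.8, 0.0]
finger_gap: 0.0852
tool_pos: [0.4709, -0.2325, 0.1086]
contact_force: [0.2, -0.5, -0.7]
finger_gap: 0.0855
t 22.68 pos [ 0.4709 -0.2325  0.1086] th 165.8 gap 0.0855 F [ 0.2 -0.5 -0.7] -> shift cm [ 15.59  -1.13 -45.21] turn -1.2
```

```bash
m(){ grep -E 'force|pos|gap'; }
python3 -m inch '[[[1.95,-0.2,-5.65],0,1],[[1.95,-0.2,-5.65],0,1],[[1.95,-0.2,-5.65],0,1],[[1.95,-0.2,-5.65],0,1],[[1.95,-0.2,-5.65],0,1]]'|m
python3 -m inch '[[[1.95,0,-5.65],0,1],[[1.95,0,-5.65],0,1],[[1.95,0,-5.65],0,1],[[0,0,0],-1.2,1],[[0,0,0],0,1]]'|m
python3 -c "
from h import *
to(.431,.244,.12,167)
grab('wrist','w9')
a=cv2.imread('pics/w9.png');cv2.imwrite('pics/w9c.png',cv2.resize(a[110:390,100:470],None,fx=2,fy=2,interpolation=cv2.INTER_CUBIC))"
```

```text
tool_pos: [0.4452, 0.067, 0.1191]
contact_force: [0.9, -0.4, 0.3]
finger_gap: 0.0855
tool_pos: [0.4295, 0.2435, 0.1185]
contact_force: [-0.2, -0.5, -0.0]
finger_gap: 0.0854
t 23.98 pos [0.4295 0.2435 0.1185] th 167.0 gap 0.0854 F [-0.2 -0.5 -0. ] -> shift cm [-0.13 -0.15 -0.08] turn 0.0
```

View pics/w9c.png

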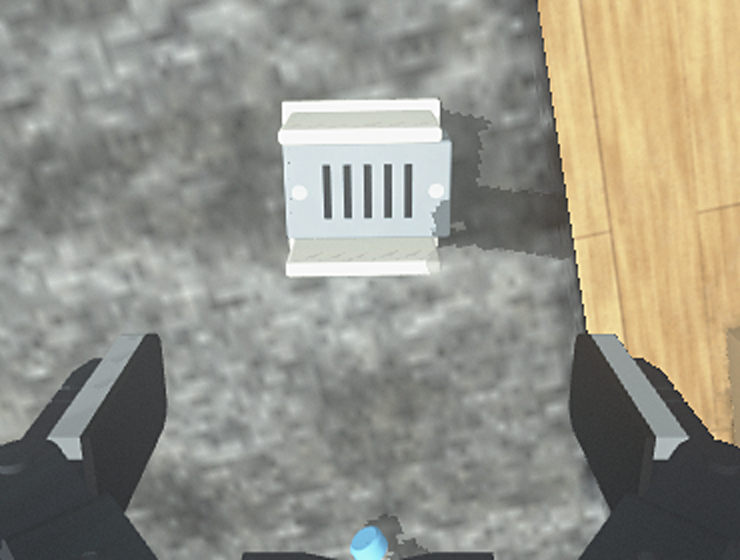

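Wrist view: the cover's top has corners (286,143), (452,140), (448,237), (289,238), and its two dots are at (299,192) and (436,191). The stand's walls are above and below it in the crop, so the ends are free.

Run:
```python
from h import *
f=lambda c:((c[0]+.5)/2-.5+100,(c[1]+.5)/2-.5+110)
quad("w9",[f(c) for c in[(286,143),(452,140),(448,237),(289,238)]],.028)
p,q=[pt("w9",*f(c),.028) for c in((299,192),(436,191))];print((p+q)/2,np.degrees(np.arctan2(*(q-p)[1::-1]))%180)
for d in((283,100),(440,100),(441,140),(278,141)):print(pt("w9",*f(d),.044))
p=(p+q)/2;to(p[0],p[1],-.005,167.5)
```

```text
[0.4282 0.2435] [(0.0642, 168.1), (0.0398, 76.8), (0.0641, 167.4), (0.039, 76.8)]
[0.42879328 0.24375428 0.028     ] 167.43514738671482
[0.44951839 0.19937254 0.044     ]
[0.39495071 0.21195794 0.044     ]
[0.39741746 0.22628795 0.044     ]
[0.45515131 0.21334559 0.044     ]
t 24.02 pos [0.4297 0.2429 0.1186] th 167.0 gap 0.0853 F [-0.7 -0.4 -1. ] -> shift cm [ 0.11 12.36 -0.08] turn -0.5
```

```bash
m(){ grep -E 'force|pos|gap'; }
python3 -m inch '[[[0.1,3,-0.08],-0.4,1],[[0,4,0],0,1],[[0,4,0],0,1],[[0,2,0],0,1],[[0,0,0],0,1]]'|m
python3 -m inch '[[[0,0.6,0],0,1],[[0,0.5,0],0,1],[[0,0,0],0,1]]'|m
python3 -c "
from h import *
to(.4287,.2437,-.027,167.4)"
```

```text
tool_pos: [0.4279, 0.2422, -0.0126]
contact_force: [0.3, -0.6, 0.1]
finger_gap: 0.0854
tool_pos: [0.4293, 0.2448, -0.022]
contact_force: [-0.2, -0.8, 0.4]
finger_gap: 0.0854
t 25.02 pos [ 0.4293  0.2448 -0.022 ] th 167.5 gap 0.0854 F [-0.2 -0.8  0.4] -> shift cm [0.04 0.5  0.12] turn 0.1
```

```bash
m(){ grep -E 'force|pos|gap'; }
python3 -m inch '[[[0,0.5,0.1],0,1],[[0,0,0],0,0.6],[[0,0,0],0,0.4],[[0,0,0],0,0.3],[[0,0,0],0,0.3]]' 40|m
python3 -m inch '[[[0,0,0],0,0.3]]'|m
```

```text
tool_pos: [0.429, 0.244, -0.027]
contact_force: [-0.6, 0.9, 2.1]
finger_gap: 0.0654
tool_pos: [0.429, 0.244, -0.027]
contact_force: [-0.6, 0.1, 2.9]
finger_gap: 0.0649
```

```bash
m(){ grep -E 'force|pos|gap'; }
python3 -m inch '[[[0,-1,0],0,0.3],[[0,-2.5,0],0,0.3],[[0,-3,0],0,0.3],[[0,-3,0],0,0.3],[[0,-2.5,0],0,0.3]]'|m
python3 -m inch '[[[-3.15,0,4.2],0,0.3],[[-3.15,0,4.2],0,0.3],[[-3.15,0,4.2],0,0.3],[[-3.15,0,4.2],0,0.3],[[-3.15,0,4.2],0,0.3]]'|m
python3 -m inch '[[[-3.15,0,4.2],0,0.3],[[-3.15,0,4.2],0,0.3],[[0,0,0],0,0.3],[[0,2,0],0,0.3],[[0,3,0],0,0.3]]'|m
python3 -m inch '[[[0,3,0],0,0.3],[[0,2,0],0,0.3],[[0,0.5,0],0,0.3],[[0,0,0],0,0.3]]'|m
```

```text
tool_pos: [0.4291, 0.2439, 0.0945]
contact_force: [0.9, -0.6, -1.2]
finger_gap: 0.065
tool_pos: [0.5377, 0.0031, 0.0933]
contact_force: [1.2, 1.2, -0.0]
finger_gap: 0.0651
tool_pos: [0.5811, -0.0904, 0.0436]
contact_force: [-0.4, 0.1, -0.4]
finger_gap: 0.0651
tool_pos: [0.5804, -0.0903, -0.0118]
contact_force: [-0.5, 0.5, -0.1]
finger_gap: 0.065
```

```bash
m(){ grep -E 'force|pos|gap'; }
python3 -m inch '[[[0,0.8,0],0,0.3],[[0,0.6,0],0,0.3]]'|m
python3 -m inch '[[[0,0.2,0],0,0.3]]'|m
python3 -m inch '[[[0,0.15,0],0,0.3]]'|m
python3 -m inch '[[[0,0.1,0],0,0.3]]'|m
python3 -m inch '[[[0,0.05,0],0,0.3]]'|m
```

```text
tool_pos: [0.581, -0.0909, -0.0258]
contact_force: [-0.2, 0.3, -1.0]
finger_gap: 0.0652
tool_pos: [0.5802, -0.0909, -0.0285]
contact_force: [0.2, 0.9, 0.3]
finger_gap: 0.0648
tool_pos: [0.5805, -0.091, -0.0298]
contact_force: [1.1, -0.2, 0.2]
finger_gap: 0.0651
tool_pos: [0.5806, -0.091, -0.0307]
contact_force: [-0.3, -0.2, -0.5]
finger_gap: 0.065
tool_pos: [0.5806, -0.0909, -0.031]
contact_force: [-1.2, -0.3, 1.8]
finger_gap: 0.0652
```

```bash
m(){ grep -E 'force|pos|gap'; }
python3 -m inch '[[[0,0,0],0,0.8],[[0,0,0],0,1],[[0,0,0],0,1],[[0,-2,0],0,1],[[0,-4,0],0,1]]'|m
python3 -m inch '[[[0,-2,0],10,1],[[0,0,0],10,1],[[0,0,0],10,0.6],[[0,0,0],10,0.5],[[0,0,0],10,0.5]]'|m
python3 -m inch '[[[0,0,0],10,0.5],[[0,0,0],10,0.5],[[0,0,0],10,0.5],[[0,0,0],10,0.5],[[0,0,0],0,0.5]]'|m
python3 - <<'E'
from h import *
to(.5806,-.0909,-.028,77.4)
im,K,C=grab('wrist','w10')
u,v=px('w10',[.5806,-.0909,.024]);print(u,v)
a=cv2.imread('pics/w10.png');cv2.imwrite('pics/w10c.png',a)
E
```

```text
tool_pos: [0.5785, -0.0906, 0.0274]
contact_force: [-0.3, 0.0, 0.6]
finger_gap: 0.0853
tool_pos: [0.5804, -0.091, 0.0488]
contact_force: [-0.4, 0.7, -0.4]
finger_gap: 0.0636
tool_pos: [0.5805, -0.0909, 0.0488]
contact_force: [0.3, -0.4, -0.6]
finger_gap: 0.0641
t 30.77 pos [ 0.5805 -0.0909  0.0488] th 77.6 gap 0.0641 F [ 0.3 -0.4 -0.6] -> shift cm [ 0.    7.68 -0.01] turn 0.2
283.71786417619256 236.3646193947736
```

```bash
m(){ grep -E 'force|pos|gap'; }
python3 -m inch '[[[0,1.5,0],0,0.5],[[0,2.5,0],0,0.5],[[0,2,0],0,0.5],[[0,1,0],0,0.5],[[0,0.5,0],0,0.5]]'|m
python3 -m inch '[[[0,0,0],0,0.5],[[0,0,0],0,0.2],[[0,0,0],0,-0.2],[[0,0,0],0,-0.3],[[0,0,0],0,-0.3]]' 40|m
python3 -m inch '[[[0,0,0],0,-0.3]]'|m
```

```text
tool_pos: [0.58, -0.0909, -0.0272]
contact_force: [-0.5, -0.9, -0.5]
finger_gap: 0.0642
tool_pos: [0.5814, -0.0911, -0.0252]
contact_force: [-0.5, 0.1, 5.5]
finger_gap: 0.0389
tool_pos: [0.5814, -0.0911, -0.0252]
contact_force: [-1.0, -0.2, 6.4]
finger_gap: 0.0389
```

```bash
m(){ grep -E 'force|pos|gap'; }
python3 -m inch '[[[0,-1,0],0,-0.3],[[0,-2.5,0],0,-0.3],[[0,-3,0],0,-0.3],[[0,-3,0],0,-0.3],[[0,-0.5,0],0,-0.3]]'|m
python3 -m inch '[[[-4.05,0,1.96],0,-0.3],[[-4.05,0,1.96],0,-0.3],[[-4.05,0,1.96],0,-0.3],[[-4.05,0,1.96],0,-0.3],[[0,0,0],-8.2,-0.3]]'|m
python3 -m inch '[[[0,0,0],-8.2,-0.3],[[0,0,0],-8.2,-0.3],[[0,0,0],0,-0.3],[[0,0,0],0,-0.3]]'|m
python3 -c "
from h import *
to(.4700,-.2325,.07,102.2)
grab('wrist','w11')
a=cv2.imread('pics/w11.png');cv2.imwrite('pics/w11c.png',cv2.resize(a[110:390,100:470],None,fx=2,fy=2,interpolation=cv2.INTER_CUBIC))"
```

```text
tool_pos: [0.5821, -0.0912, 0.0761]
contact_force: [0.7, -0.2, -0.0]
finger_gap: 0.0389
tool_pos: [0.4656, -0.2337, 0.0723]
contact_force: [0.2, 0.4, -0.2]
finger_gap: 0.0393
tool_pos: [0.4683, -0.2318, 0.073]
contact_force: [0.3, 1.2, -1.5]
finger_gap: 0.0394
t 33.95 pos [ 0.4683 -0.2318  0.073 ] th 102.0 gap 0.0394 F [ 0.3  1.2 -1.5] -> shift cm [-0.11  0.3  -0.15] turn -0.2
```

View pics/w11c.png

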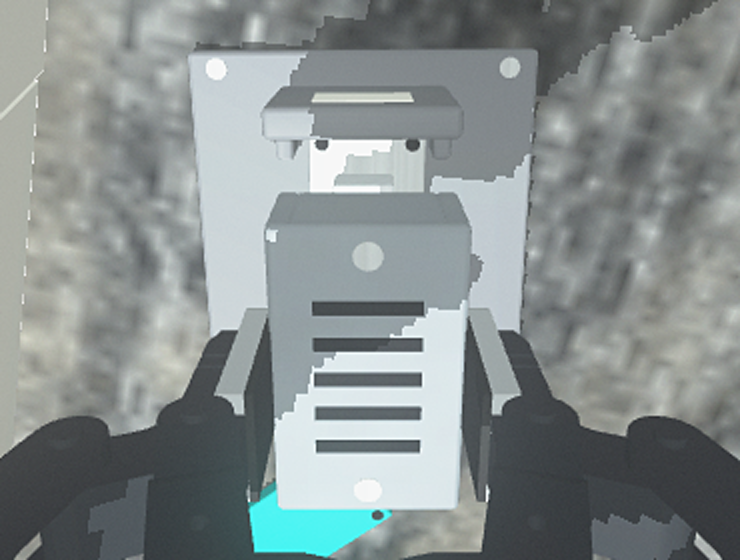

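The cover is held squarely, its dots at (368,257) and (368,490). The block's near end shows centred on the plate at (335–393,178–190), and the tray's near screws are at (216,68) and (510,67).

Run:
```python
from h import *
f=lambda c:((c[0]+.5)/2-.5+100,(c[1]+.5)/2-.5+110)
p,q=[pt("w11",*f(c),.1222) for c in((368,257),(368,490))];print((p+q)/2,np.degrees(np.arctan2(*(q-p)[1::-1]))%180)
quad("w11",[f(c) for c in[(266,225),(471,225),(456,508),(280,508)]],.1222)
p,q=[pt("w11",*f(c),.006) for c in((216,68),(510,67))];v=q-p;a=np.arctan2(v[1],v[0])-np.pi/2
print("tray",((p+q)/2)[:2]+.0522*np.array([np.cos(a),np.sin(a)]),np.degrees(a),np.linalg.norm(v))
```

```text
[ 0.46756558 -0.23168465  0.1222    ] 11.968874879526775
[ 0.4667 -0.2318] [(0.039, 101.9), (0.0651, 11.6), (0.0383, 101.9), (0.0651, 12.2)]
tray [ 0.46936646 -0.23268045] 12.14236111088507 0.10032342865165668
```

```bash
m(){ grep -E 'force|pos|gap'; }
python3 -m inch '[[[-0.12,1.5,-0.2],0,-0.3],[[0,2.2,0],0,-0.3],[[0,1.8,0],0,-0.3],[[0,0.7,0],0,-0.3],[[0,0,0],0,-0.3]]'|m
python3 -m inch '[[[0,0,0],0,-0.3]]'|m
python3 -c "
from h import *
to(.4705,-.2325,-.0112,102.0)"
```

```text
tool_pos: [0.4705, -0.2326, 0.011]
contact_force: [-0.2, 0.2, -0.4]
finger_gap: 0.0389
tool_pos: [0.4717, -0.2331, 0.0123]
contact_force: [0.2, -0.2, 0.3]
finger_gap: 0.0391
t 34.75 pos [ 0.4717 -0.2331  0.0123] th 102.1 gap 0.0391 F [ 0.2 -0.2  0.3] -> shift cm [0.08 2.35 0.1 ] turn 0.1
```

```bash
m(){ grep -E 'force|pos'; }
python3 -m inch '[[[0.05,0.4,0.07],0,-0.3]]'|m
python3 -m inch '[[[0,0.5,0],0,-0.3]]'|m
python3 -m inch '[[[0,0.4,0],0,-0.3]]'|m
python3 -m inch '[[[0,0.4,0],0,-0.3]]'|m
```

```text
tool_pos: [0.4713, -0.233, 0.0087]
contact_force: [0.5, -0.1, -0.3]
tool_pos: [0.4706, -0.2327, 0.0031]
contact_force: [-0.2, 0.7, -0.6]
tool_pos: [0.4702, -0.2325, -0.0015]
contact_force: [-0.8, 0.0, 0.4]
tool_pos: [0.4702, -0.2325, -0.0055]
contact_force: [-0.5, -0.6, -1.3]
```

```bash
m(){ grep -E 'force|pos'; }
python3 -m inch '[[[0,0.3,0],0,-0.3]]'|m
python3 -m inch '[[[0,0.15,0],0,-0.3]]'|m
python3 -m inch '[[[0,0.1,0],0,-0.3]]'|m
python3 -m inch '[[[0,0.05,0],0,-0.3]]'|m
```

```text
tool_pos: [0.4702, -0.2325, -0.0086]
contact_force: [-0.1, 0.2, -0.9]
tool_pos: [0.4702, -0.2324, -0.01]
contact_force: [-0.6, 0.2, -0.5]
tool_pos: [0.4703, -0.2325, -0.0108]
contact_force: [0.2, 0.4, -0.8]
tool_pos: [0.4703, -0.2326, -0.0112]
contact_force: [-0.6, 0.3, 0.2]
```

```bash
m(){ grep -E 'force|pos|gap'; }
python3 -m inch '[[[0,0.07,0],0,-0.3]]'|m
python3 -m inch '[[[0,0.03,0],0,-0.3]]'|m
```

```text
tool_pos: [0.4703, -0.2325, -0.0112]
contact_force: [-2.3, 1.4, 8.6]
finger_gap: 0.0389
tool_pos: [0.4703, -0.2326, -0.0112]
contact_force: [-3.5, 1.3, 8.4]
finger_gap: 0.0394
```

The cover made contact exactly at plate height. Releasing, retreating and checking.

```bash
m(){ grep -E 'force|pos|gap'; }
python3 -m inch '[[[0,-0.1,0],0,0],[[0,0,0],0,0.2],[[0,0,0],0,0.2],[[0,-1.5,0],0,0.2],[[0,-4,0],0,0.2]]'|m
python3 -m inch '[[[0,-5,0],0,0.2],[[0,-3,-2],0,0.2],[[0,0,-4],0,0.2],[[0,0,0],0,0.2]]'|m
python3 - <<'E'
from h import *
grab('wrist','w12');grab('side','s12');grab('top','t12')
a=cv2.imread('pics/w12.png');b=cv2.imread('pics/t12.png');s=cv2.imread('pics/s12.png')
u,v=px('w12',[.47,-.2325,.02]);u,v=int(u),int(v);print(u,v)
x0=max(0,min(u-100,360));y0=max(0,min(v-100,220))
us,vs=px('s12',[.47,-.2325,.02]).astype(int)
o=np.zeros((580,800,3),np.uint8)
o[:400,:400]=cv2.resize(a[y0:y0+200,x0:x0+200],(400,400),interpolation=cv2.INTER_CUBIC)
o[:400,400:]=cv2.resize(s[vs-40:vs+40,us-40:us+40],(400,400),interpolation=cv2.INTER_CUBIC)
o[400:,:400]=cv2.resize(b[150:276,180:460],(400,180))
print(x0,y0);cv2.imwrite('pics/final.png',o)
E
```

```text
tool_pos: [0.4685, -0.2316, 0.0432]
contact_force: [0.3, -1.2, -0.5]
finger_gap: 0.0512
tool_pos: [0.5317, -0.2197, 0.1253]
contact_force: [-0.3, 0.1, -0.1]
finger_gap: 0.0513
284 122
184 22
```

View pics/final.png

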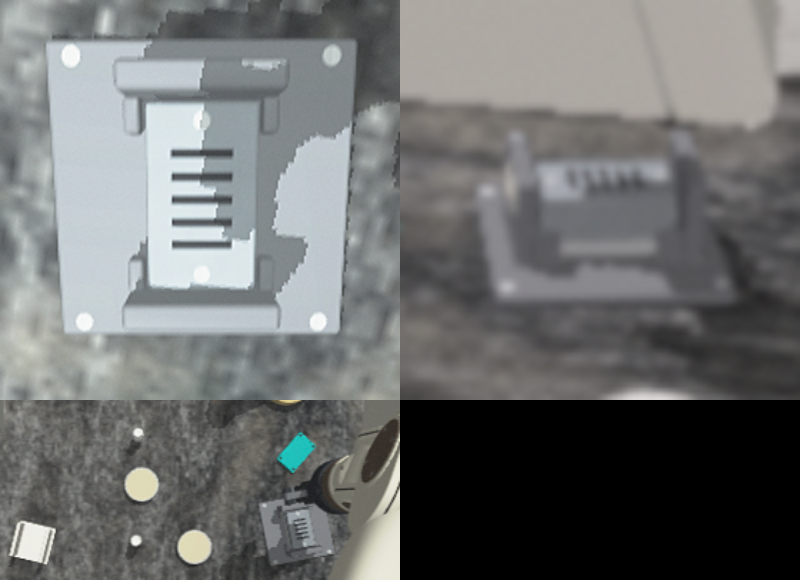

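The final view shows the cover flat in the pocket, dots at (201,120) and (201,273), centred between the cheeks and tabs. The steel plate's edge shows evenly beneath it in the side view. The stand is empty, and the bottles, dishes and teal plate are where they stood. Handing in.

```bash
python3 -c "
from h import *
print(env.finish_job(), status.get_state()['time'])"
```

```text
the job is handed in; nothing more can be done
the job is handed in; nothing more can be done
```

The lens kit is packed in the tray in the order asked, and I handed the job in at about 36 s of robot time. The steel plate went into the pocket first, then the block on its middle with the opening up. The cover came out of the stand by its ends, went down on clear worktop, and was taken again across the sides and set over the block.

**Last checks:**
- **Placement:** Each part made contact within about 1 mm of its computed height, at about 6 to 9 N. The final pictures show the cover flat and centred between the cheeks and tabs, with the plate's edge even below it.
- **Bystanders:** The bottles, dishes and teal look-alike appear unmoved, and the gripper is well clear of the tray.

**What disagreed:**
- **Missed first grasp:** The first attempt on the plate closed above it without moving it. Feeling for the worktop showed the fingertips sit about 32 mm behind the reported tool point, and I used that offset from then on. That probe pressed the fingertips on the worktop with about 25 N.
- **Block not seen at the end:** The block is hidden under the cover in the last pictures. Its position rests on the measured placing and on an earlier view of its near end, centred on the plate.

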